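# Snap the retaining clip home on the mill shaft

## Robot

A 6-joint arm with a two-finger parallel gripper is mounted at the origin on a cart in front of the work surface, level with it; the furniture and walls round the work are solid. World frame = base frame: x ahead of the robot, y to its left, z up, the work surface at z = 0. Lengths are in m, angles in rad, forces in N, time in s.
With the tool pointing down it reaches from about 0.325 to 0.85 m from the base axis. Payload 15.5 kg.
Tool frame: the origin (TCP) lies on the centre line of the jaws, within the pads' length; the fingertips stand env.nose_length ahead of it and the grasp point (between the pads) lies 5 mm behind it (env.nose_length is the distance from the TCP to the fingertips, in m); z points along the fingers, y is the line along which they close (so a half turn about z gives the same grasp; the last joint's range is limited). The gripper opens to 91 mm and grips with 3 to 60 N. Pads are 32 mm wide; open, the fingers measure 118 mm over their backs; the gripper's body (76 mm by 178 mm) begins 60 mm behind the grasp point.
Start: joints at [1.194, 0.494, 1.345, -0, 1.302, -0.096], TCP at [0.174, 0.6, 0.228] pointing down, gripper open.
Joint ranges: [-2.91, 2.91], [-0.82, 2.16], [0.22, 2.67], [-1.22, 4.37], [0.12, 2.79], [-3.08, 3.08]. Speed limits (rad/s): [1.89, 1.89, 2.57, 3.01, 3.01, 3.01].

## Interface

Orientations are given as a 3x3 rotation matrix whose columns are the frame's x, y, z axes.
In Python, from workcell import status, read_camera, calibration, order, env gives the robot as it stands. The module is installed in compiled form; this text tells all that it offers.
- The arm moves only by the tool jog_arm, never from a script. Its argument "deltas" is a list of rows, each an object with "hand": the finger opening in m, from 0 to 0.0912; "offset": the shift along the tool's x, y, z in m, a list of three; "spin": the turn about the tool's z in units of 6 degrees (1.0 is 6 degrees). In form: [{"hand": hand, "offset": [x, y, z], "spin": spin}, ...]. A call has 1 to 10 rows; each row is the pose to reach, as a shift and turn from the pose commanded when the call began, along the tool's axes at that moment; what a row does not reach only later rows make up. A row lasts 1/8 s, in which the tool goes at most 62.5 mm and 10.7 degrees, less where a joint would pass 70% of its speed; a pose out of reach is approached as far as the arm can. A call with a gripper value outside its range is refused whole. The fingers move at their own pace and stop on an object; "force" is the grip in N (left out, the last holds). Time passes only in rows, so rows that repeat a pose let the fingers close. It gives the time, the measured TCP pose, the force, the opening and the grip force at its end, in the units of the state.
- status.state(): the state, without advancing time (a new reading comes with each control period).
- read_camera(name): name is "scene" or "top" or "wrist"; returns (picture, depth): 480x640x3 uint8, red, green, blue; 480x640 float32, m along the optical axis (not along the pixel's ray), 0 where there is no reading.
- calibration(name): a dict with "mtx" (3x3 intrinsics, pixels), "k1" (the pictures are not rectified: a ray, as slopes to the right and down, at radius r is drawn at 1 + k1 r^2 times it, then the intrinsics apply), "R" (3x3) and "t" (3): a world point X has camera coordinates R X + t; the wrist camera has in their place "hand_eye" (4x4, takes a point from camera to tool coordinates, whose origin is the TCP and whose axes are the flange's). Camera axes: x right, y down, z forward; pixel columns grow to the right and rows downward; lengths in m; the calibration is good to about 2 mm. A picture is of the moment at which its call begins: read the wrist's pose just before it. calibration takes no time and is no camera call.
- order.close_job(): hands the job in; it is judged then, once.
The state is a dict: "time": time; "q": joint angles; "joint_vel": joint speeds; "joint_torque": joint torques, N m; "ee_pos": TCP position; "orientation": TCP orientation; "wrist_force": force on the tool from outside, world axes, zero at the start; "torque": the same for the moment, N m; "grip_width": finger opening in m; "finger_force": force on a finger pad.
Only numpy, scipy, OpenCV 4.12 (cv2) and the standard library are available. Lean on these libraries where they do the work, as an engineer would, in place of code of your own. Each camera call takes 0.05 s, during which the arm holds its last target. There are 200 camera calls.

## Task

The big gear of the hand mill still has to be locked on its shaft. Pick up the fork tool and, without touching the clip with the gripper, use its two prongs to push the split spring clip sideways into the shaft's groove until it has snapped fully home. Then lay the fork tool down flat on the worktop, clear of the mill, and leave the other things where they stand.

Things in the scene. Friction and masses are not known exactly. Their poses are not given: they have to be found in the camera images.
- groove (a point): Point on the axis of the mill's upright steel shaft, at mid-height of its groove (36 mm above the worktop). The shaft rises from the centre of a big black gear. Groove: 24 mm in diameter, from the gear's top (30 mm above the worktop) up to 44 mm; above it a head 34 mm in diameter, up to 62 mm.
- clip_seat (a point): Centre of the split clip's seat, at the clip's mid-height; it must come onto the shaft's axis. x points out of the open mouth to the shaft (the way to push). The straight back face, 62 mm wide, lies 34 mm behind this point (-x); from its middle a tail 12 mm wide sticks out a further 11 mm: the prongs go either side of it. The mouth's tips lie 30 mm in front.
- fork_grip (a point): Centre of the fork tool's handle, half-way up, 15 mm above the worktop as it lies. Dark wooden handle 80 mm long (x), 20 mm wide (y), 30 mm high; the two prongs point along x and end 107 mm ahead of this point. The crossbar at their root ends 55 mm ahead of it.
- mill: The fixed mill drive; origin on the shaft's axis at worktop level. Flat base 205 x 130 mm, on it the gear, 166 mm in diameter over the teeth, flat top 30 mm up. x points from the clip's side across the shaft to a small steel pinion (42 mm high) 100 mm behind it, within about 0.1 rad of the clip's x.
- clip: The clip (point and axes as clip_seat): steel U, 12 mm thick, 0.18 kg, lying loose and flat on the gear, its mouth just round the near side of the groove, 30 to 38 mm short of home. Sprung jaws part over the shaft under a push of about 10 N, at most 15, hardest 17 to 9 mm short of home, then close behind it and the clip stops rigidly; it may be pushed on to that stop with 18 N.
- fork: The fork tool, lying on the worktop right or left of the mill; origin under the handle's centre, 15 mm below fork_grip, same axes. 147 mm long, 0.12 kg. Steel fork 48 mm wide; prongs at the handle's mid-height, 9 mm thick, 11 mm wide, centres 18.5 mm either side of the middle (26 mm gap).
- salt_dish: Bystander: round stone dish, 78 mm in diameter, 21 mm high, on the other side of the mill from the fork tool; origin at its underside.
- onion: Bystander: red onion, about 70 mm; origin at its underside.
- tin_1: Bystander: tin, 75 mm in diameter, 58 mm high; origin at its underside.
- mug_1: Bystander: white mug, 97 mm high; origin at its underside.
- glass_1: Bystander: drinking glass, 81 mm in diameter, 92 mm high; origin at its underside.
Things that resemble listed ones, but are neither listed nor needed, are in the scene too. Several things have the shape of the clip; the one meant has the colours described above.

How it is judged:
On the way, in this order (a step that is already met when the one before it is completed fails the run):
1. the fork tool has been lifted off the worktop (height (world z) of fork_grip above 0.026 m), for 0.1 s.
2. the fork tool pushes on the clip, which is not yet home (contact force between fork and clip above 0.5 N and distance between clip_seat and groove above 0.008 m), for 0.02 s.
3. the clip has snapped home on the shaft (distance between clip_seat and groove below 0.005 m), for 0.2 s.
At the end, for the whole second after the job is handed in: The clip's seat is within 5 mm of the shaft's axis in the groove and the clip lies flat (within 0.12 rad); the fork tool lies flat on the worktop (handle centre 8 to 21 mm up, within 0.15 rad of level), touching neither mill nor clip; both are at rest (distance between clip_seat and groove below 0.005 m and angle between clip's own z axis and vertical below 0.12 rad and height (world z) of fork_grip between 0.008 and 0.021 m and angle between fork's own z axis and vertical below 0.15 rad and contact force between fork and mill below 0.1 N and contact force between fork and clip below 0.1 N and linear speed of each of fork, clip below 0.02 m/s).
It fails at once if the gripper touches the clip (contact force between any of the fingers, the arm and clip above 0.3 N).
It fails at once if a bystander is moved by more than 30 mm (distance of any of salt_dish, onion, tin_1, mug_1, glass_1 from where it was at the start of the episode above 0.03 m).
It also fails if it takes over 51 s, if anything falls off the work surface, if the arm or the gripper's body presses on something with over 40 N, if the wrist force passes 120 N, or if a joint passes its speed limit or range.

## Working session

There is one attempt and no reset: what is moved stays moved. The work goes in short steps, Python scripts to look and compute and a tool call to move; the robot and the scene stay as the last step left them, time stands still between calls to the robot, and variables do not carry over. Pictures are saved under pics/ and viewed, at most 11 in all, crops included, and the job is handed in when it is done.

Besides the shell and the picture viewer there is one more tool, called after "Call:" as a command line: name --argument value ..., lists and objects as JSON in quotes. jog_arm: Moves the arm, as the interface text tells. Its arguments: {"type":"object","properties":{"deltas":{"type":"array","items":{"type":"object","properties":{"hand":{"type":"number"},"offset":{"type":"array","items":{"type":"number"}},"spin":{"type":"number"}}}},"force":{"type":"number"}},"required":["deltas"]}

```bash
mkdir -p pics; cat > h.py <<'E'
import numpy as np, cv2
from workcell import status, read_camera, calibration, order, env
def ray(c,px,T=None):
    u=cv2.undistortPoints(np.array([[px]],float),c['mtx'],np.array([c['k1'],0,0,0.]))[0,0] if False else None
    K=np.array(c['mtx']);d=np.array([(px[0]-K[0,2])/K[0,0],(px[1]-K[1,2])/K[1,1]])
    s=d.copy()
    for _ in range(20): s=d/(1+c['k1']*(s@s))
    v=np.array([s[0],s[1],1.])
    if 'R' in c:
        R=np.array(c['R']);t=np.array(c['t']);return -R.T@t,R.T@v
    H=np.array(c['hand_eye']);Rw,p=T
    return Rw@H[:3,3]+p,Rw@H[:3,:3]@v
def onplane(c,px,z,T=None):
    o,d=ray(c,px,T);return o+d*(z-o[2])/d[2]
def pose():
    s=status.state();return np.array(s['orientation']),np.array(s['ee_pos'])
E
python3 - <<'E'
from h import *
print(status.state()['time'],env.nose_length)
for n in('scene','top'):
    p,d=read_camera(n);cv2.imwrite(f'pics/{n}0.png',p[:,:,::-1]);np.savez(f'{n}0.npz',p=p,d=d);print(n,calibration(n))
print(calibration('wrist'),pose())
E
```

```text
0.0 0.014
scene {'mtx': array([[470.9397629 ,   0.        , 321.38243304],
       [  0.        , 470.9397629 , 236.69806967],
       [  0.        ,   0.        ,   1.        ]]), 'k1': 0.012852342819139056, 'R': array([[-0.64447374, -0.76447138,  0.01539843],
       [-0.59220076,  0.48630249, -0.64250148],
       [ 0.48368569, -0.42319429, -0.76612972]]), 't': array([0.45552924, 0.35243932, 0.64572844])}
top {'mtx': array([[475.57566556,   0.        , 310.97811918],
       [  0.        , 475.57566556, 237.85019556],
       [  0.        ,   0.        ,   1.        ]]), 'k1': -0.11810892253007539, 'R': array([[-0.02994099, -0.99868498, -0.04161548],
       [-0.99208381,  0.03477134, -0.12066755],
       [ 0.1219559 ,  0.03767314, -0.99182029]]), 't': array([0.14161097, 0.57221041, 0.94877913])}
{'mtx': array([[400.95830224,   0.        , 316.41201909],
       [  0.        , 400.95830224, 247.45126398],
       [  0.        ,   0.        ,   1.        ]]), 'k1': -0.027174436680895715, 'hand_eye': array([[ 9.31520890e-04, -9.58155602e-01, -2.86246353e-01,
         8.27422673e-02],
       [ 9.99999388e-01,  1.06361891e-03, -3.06002501e-04,
         1.32209059e-04],
       [ 5.97655045e-04, -2.86245893e-01,  9.58156006e-01,
        -1.57735304e-01],
       [ 0.00000000e+00,  0.00000000e+00,  0.00000000e+00,
         1.00000000e+00]])} (array([[-9.60544374e-01,  2.78126448e-01, -4.29947161e-04],
       [ 2.78126747e-01,  9.60543866e-01, -9.96739600e-04],
       [ 1.35763464e-04, -1.07699242e-03, -9.99999411e-01]]), array([0.17368862, 0.60004759, 0.22741084]))
```

View pics/top0.png

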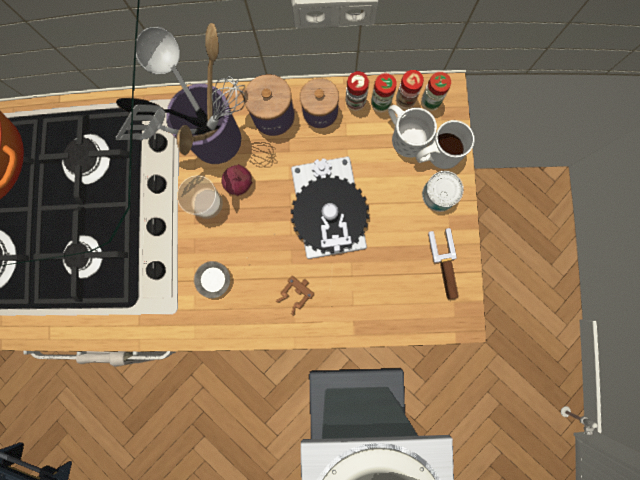

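View pics/scene0.png

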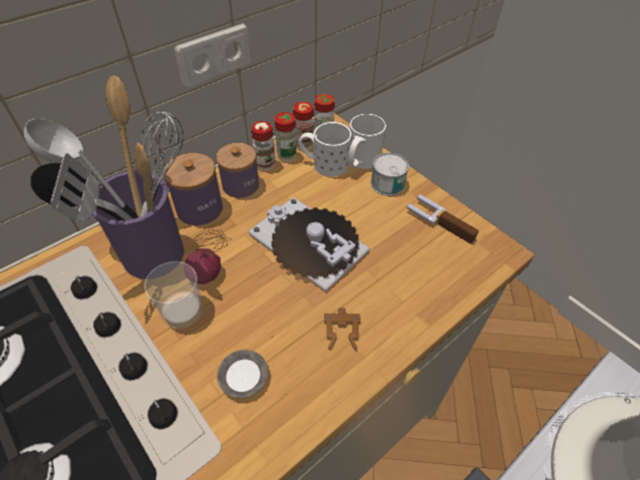

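Top view: the steel clip on the gear is at about (335,235), the shaft head at (330,211), and the pinion at the top near (322,168). The fork's prongs are at (442,243) and its handle at (451,280). Clip candidates are the steel one at (335,235) and the brown decoy at (296,293). I choose the steel one, which lies on the gear.

```bash
python3 - <<'E'
from h import *
z=np.load('top0.npz');p=z['p'];c=calibration('top')
a=cv2.resize(p[195:265,290:380],None,fx=6,fy=6,interpolation=cv2.INTER_CUBIC)
b=cv2.resize(p[220:310,420:470],None,fx=4.6667,fy=4.6667,interpolation=cv2.INTER_CUBIC)
cv2.imwrite('pics/crop1.png',np.hstack([a,b])[:,:,::-1])
hsv=cv2.cvtColor(p,cv2.COLOR_RGB2HSV)
m=((hsv[...,2]<110)&(hsv[...,1]>60)).astype(np.uint8);m[:, :420]=0;m[:,470:]=0;m[:255]=0;m[:, :][310:]=0
n,l,s,ct=cv2.connectedComponentsWithStats(m);i=1+np.argmax(s[1:,4]);print(s[i],ct[i])
cn=cv2.findContours((l==i).astype(np.uint8),0,1)[0][0];r=cv2.minAreaRect(cn);print(r)
P=np.array([onplane(c,q,.03) for q in cv2.boxPoints(r)]);print(P.round(4),P.mean(0))
for nm,px,h in [('head',(330,211),.062),('clip',(335,236),.042),('dec',(296,293),.01),('tips1',(433,231),.02),('tip2',(452,230),.02),('xbarL',(434,263),.02),('tin',(443,190),.058),('onion',(236,180),.035),('dish',(213,280),.02)]:
    print(nm,onplane(c,px,h).round(4))
E
```

```text
[440 261  18  39 301] [448.4551495  281.12624585]
((448.8269348144531, 279.6346130371094), (39.615455627441406, 11.178618431091309), 78.69007110595703)
[[ 0.5191 -0.1417  0.03  ]
 [ 0.5229 -0.1649  0.03  ]
 [ 0.4421 -0.1763  0.03  ]
 [ 0.4385 -0.1533  0.03  ]] [ 0.48067102 -0.15907647  0.03      ]
head [0.6272 0.0817 0.062 ]
clip [0.5781 0.0731 0.042 ]
dec [0.4639 0.1591 0.01  ]
tips1 [ 0.5842 -0.1343  0.02  ]
tip2 [ 0.5849 -0.1748  0.02  ]
xbarL [ 0.5167 -0.1323  0.02  ]
tin [ 0.6635 -0.152   0.058 ]
onion [0.7068 0.2795 0.035 ]
dish [0.496  0.3341 0.02  ]
```

View pics/crop1.png

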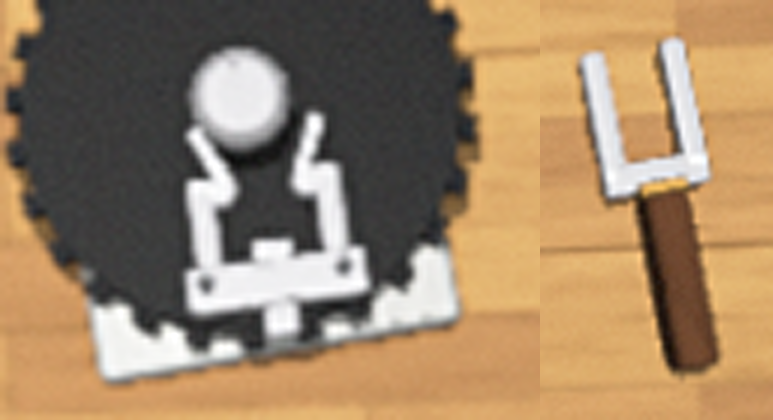

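Crop: the steel clip sits on the gear with its tail towards the robot and its mouth at the shaft. The fork's handle is the dark brown bar with its prongs pointing ahead. Moving above the fork's handle.

Call:
jog_arm --deltas '[{"hand": 0.06, "offset": [-0.05, -0.064, 0.0], "spin": -0.5}, {"hand": 0.06, "offset": [-0.1, -0.128, 0.0], "spin": -1}, {"hand": 0.06, "offset": [-0.505, -0.644, 0.08], "spin": -4.06}, {"hand": 0.06, "offset": [-0.505, -0.644, 0.08], "spin": -4.06}, {"hand": 0.06, "offset": [-0.505, -0.644, 0.08], "spin": -4.06}, {"hand": 0.06, "offset": [-0.505, -0.644, 0.08], "spin": -4.06}, {"hand": 0.06, "offset": [-0.505, -0.644, 0.08], "spin": -4.06}, {"hand": 0.06, "offset": [-0.505, -0.644, 0.08], "spin": -4.06}, {"hand": 0.06, "offset": [-0.505, -0.644, 0.08], "spin": -4.06}, {"hand": 0.06, "offset": [-0.505, -0.644, 0.08], "spin": -4.06}]'

```text
time: 1.35
ee_pos: [0.4047, 0.0269, 0.1711]
orientation: [[-0.99, -0.143, 0.0], [-0.143, 0.99, 0.0], [-0.0, -0.0, -1.0]]
wrist_force: [1.7, 0.8, 0.6]
grip_width: 0.0598
finger_force: 0.0
```

Call:
jog_arm --deltas '[{"hand": 0.06, "offset": [-0.049, -0.195, 0.03], "spin": 0}, {"hand": 0.06, "offset": [-0.049, -0.195, 0.03], "spin": 0}, {"hand": 0.06, "offset": [-0.049, -0.195, 0.03], "spin": 0}, {"hand": 0.06, "offset": [-0.049, -0.195, 0.03], "spin": 0}, {"hand": 0.06, "offset": [-0.049, -0.195, 0.03], "spin": 0}, {"hand": 0.06, "offset": [-0.049, -0.195, 0.03], "spin": 0}]'

```text
time: 2.1
ee_pos: [0.4799, -0.1558, 0.1413]
orientation: [[-0.99, -0.144, -0.001], [-0.144, 0.99, 0.001], [0.001, 0.001, -1.0]]
wrist_force: [-0.1, -0.6, 0.4]
grip_width: 0.0602
finger_force: 0.0
```

```bash
python3 - <<'E'
from h import *
T=pose();p,d=read_camera('wrist');cv2.imwrite('pics/w1.png',p[:,:,::-1]);c=calibration('wrist');print(T[1])
hsv=cv2.cvtColor(p,cv2.COLOR_RGB2HSV)
m=((hsv[...,2]<110)&(hsv[...,1]>60)).astype(np.uint8)
n,l,s,ct=cv2.connectedComponentsWithStats(m)
for i in np.argsort(-s[1:,4])[:3]+1:
    cn=max(cv2.findContours((l==i).astype(np.uint8),0,1)[0],key=len);r=cv2.minAreaRect(cn)
    P=np.array([onplane(c,q,.03,T) for q in cv2.boxPoints(r)]);print(s[i],r,P.round(4).tolist(),P.mean(0).round(4))
E
```

```text
[ 0.47990497 -0.15580215  0.14130975]
[  214   385   426    88 14884] ((427.5339050292969, 424.02099609375), (84.0488052368164, 429.2532653808594), 83.08161926269531) [[0.6228, -0.2208, 0.03], [0.5292, 0.1034, 0.03], [0.6048, 0.1435, 0.03], [0.7084, -0.2066, 0.03]] [ 0.6163 -0.0451  0.03  ]
[   0  385   59   60 2692] ((29.0, 414.5), (59.0, 58.0), 90.0) [[0.6274, -0.3889, 0.03], [0.6197, -0.3417, 0.03], [0.6789, -0.3448, 0.03], [0.6874, -0.3947, 0.03]] [ 0.6534 -0.3675  0.03  ]
[ 291  186   30  113 2638] ((305.5, 242.0), (112.0, 29.0), 90.0) [[0.4374, -0.1785, 0.03], [0.4346, -0.1592, 0.03], [0.5151, -0.1473, 0.03], [0.5182, -0.1682, 0.03]] [ 0.4763 -0.1633  0.03  ]
```

View pics/w1.png

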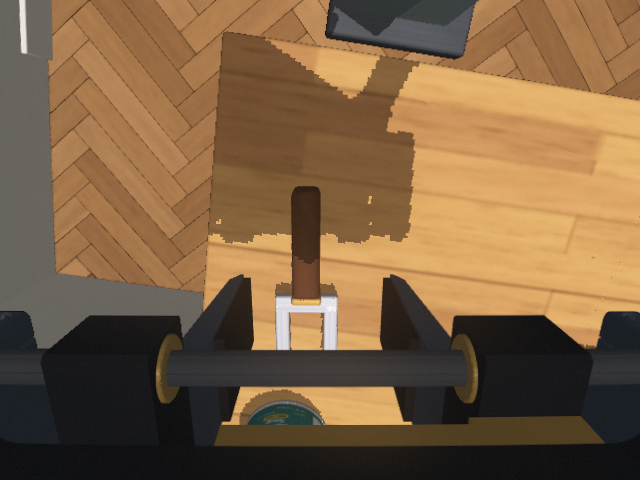

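Wrist view: the handle runs vertically at column 305, rows 186–299, square to the fingers. Its measured size, 80 x 20 mm, matches. Correcting 6 mm sideways, descending and gripping.

Call:
jog_arm --deltas '[{"hand": 0.06, "offset": [0.003, -0.006, 0.05], "spin": 0}, {"hand": 0.06, "offset": [0.003, -0.006, 0.09], "spin": 0}, {"hand": 0.06, "offset": [0.003, -0.006, 0.121], "spin": 0}, {"hand": 0.06, "offset": [0.003, -0.006, 0.121], "spin": 0}, {"hand": 0.01, "offset": [0.003, -0.006, 0.121], "spin": 0}, {"hand": 0.01, "offset": [0.003, -0.006, 0.121], "spin": 0}, {"hand": 0.01, "offset": [0.003, -0.006, 0.121], "spin": 0}, {"hand": 0.01, "offset": [0.003, -0.006, 0.121], "spin": 0}, {"hand": 0.01, "offset": [0.003, -0.006, 0.121], "spin": 0}]' --force 50

```text
time: 3.28
ee_pos: [0.4786, -0.1635, 0.0206]
orientation: [[-0.99, -0.143, 0.0], [-0.143, 0.99, -0.0], [-0.0, -0.0, -1.0]]
wrist_force: [-0.8, 0.6, 7.9]
grip_width: 0.0196
finger_force: 50.0
```

Call:
jog_arm --deltas '[{"hand": 0.01, "offset": [0, 0, -0.03], "spin": 0}, {"hand": 0.01, "offset": [0.02, 0, -0.08], "spin": 0}, {"hand": 0.01, "offset": [0.04, 0.0, -0.1], "spin": 0}, {"hand": 0.01, "offset": [0.04, 0.0, -0.1], "spin": 0}]'

```text
time: 3.78
ee_pos: [0.4384, -0.1694, 0.1215]
orientation: [[-0.99, -0.142, 0.002], [-0.142, 0.99, -0.001], [-0.001, -0.001, -1.0]]
wrist_force: [0.2, -0.5, -2.1]
grip_width: 0.02
finger_force: 50.0
```

```bash
python3 - <<'E'
from h import *
p=np.load('top0.npz')['p'];c=calibration('top')
print('cam',ray(c,(300,200))[0])
hsv=cv2.cvtColor(p,cv2.COLOR_RGB2HSV)
m=((hsv[...,2]>150)&(hsv[...,1]<60)).astype(np.uint8)
# clip/back bar points via upsampled crop pixel -> full pixel (crop1: x/6+290-0.42)
f=lambda x,y:((x+.5)/6-.5+290,(y+.5)/6-.5+195)
q={k:onplane(c,f(*v),h) for k,v,h in [('bL',(190,313),.038),('bR',(370,290),.038),('tail',(281,333),.038),('fL',(187,268),.042),('fR',(362,246),.042),('head',(240,95),.062)]}
for k in q: print(k,q[k].round(4))
d=q['bR']-q['bL'];n=np.array([-d[1],d[0]])/np.hypot(*d[:2]);print('width',np.hypot(*d[:2]),'yaw',np.arctan2(n[1],n[0]))
# head via bright blob, Hough
g=cv2.cvtColor(cv2.resize(p[195:230,310:350],None,fx=8,fy=8,interpolation=3),7)
cs=cv2.HoughCircles(g,cv2.HOUGH_GRADIENT,1,40,param1=100,param2=20,minRadius=50,maxRadius=85)
for x,y,r in cs[0][:2]: print('hough',x,y,r,onplane(c,((x+.5)/8-.5+310,(y+.5)/8-.5+195),.062))
T=pose();p,d=read_camera('wrist');cv2.imwrite('pics/w2.png',p[:,:,::-1]);print(T)
p,d=read_camera('scene');cv2.imwrite('pics/s2.png',p[:,:,::-1])
E
```

```text
cam [0.45621144 0.08578474 1.01595883]
bL [0.5572 0.1022 0.038 ]
bR [0.563  0.0401 0.038 ]
tail [0.5492 0.0712 0.038 ]
fL [0.5724 0.1027 0.042 ]
fR [0.5779 0.0424 0.042 ]
head [0.6284 0.0825 0.062 ]
width 0.06246107597546132 yaw 0.09325423927982596
hough 159.5 127.5 64.6 [0.62822032 0.08264686 0.062     ]
(array([[-9.89863643e-01, -1.42012908e-01,  1.51740447e-03],
       [-1.42014306e-01,  9.89864235e-01, -8.56455397e-04],
       [-1.38039669e-03, -1.06326720e-03, -9.99998482e-01]]), array([ 0.43843947, -0.16940359,  0.12148362]))
```

View pics/w2.png

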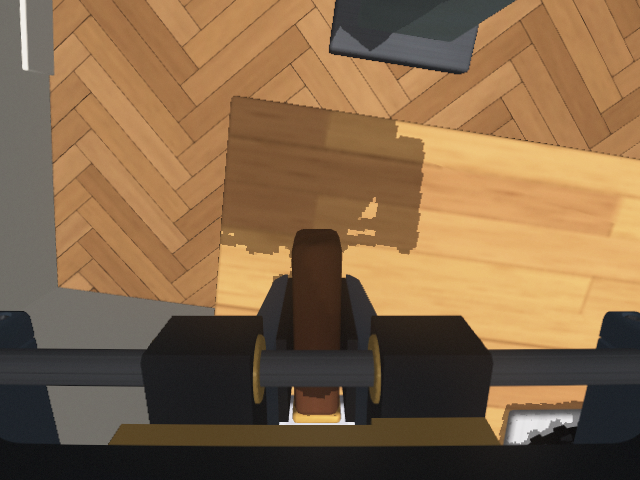

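Wrist view: the handle is held straight between the fingers, centred at column ~317. Measured: shaft at (0.628, 0.083), clip back face middle at (0.560, 0.071), clip yaw about 0.09, back width 62 mm. All of these fit the description. Moving to a staging pose behind the clip.

Call:
jog_arm --deltas '[{"hand": 0.01, "offset": [-0.004, 0.04, 0], "spin": 0.1}, {"hand": 0.01, "offset": [-0.01, 0.09, 0.01], "spin": 0.2}, {"hand": 0.01, "offset": [-0.015, 0.14, 0.02], "spin": 0.3}, {"hand": 0.01, "offset": [-0.02, 0.19, 0.03], "spin": 0.4}, {"hand": 0.01, "offset": [-0.023, 0.2265, 0.04], "spin": 0.4}, {"hand": 0.01, "offset": [-0.023, 0.2265, 0.04], "spin": 0.4}, {"hand": 0.01, "offset": [-0.023, 0.2265, 0.04], "spin": 0.4}]'

```text
time: 4.75
ee_pos: [0.4294, 0.0583, 0.0797]
orientation: [[-0.995, -0.102, -0.001], [-0.102, 0.995, -0.0], [0.001, -0.0, -1.0]]
wrist_force: [0.2, -0.7, -1.4]
grip_width: 0.0195
finger_force: 50.0
```

```bash
cat > look.py <<'E'
from h import *
import sys
print(pose()[1],status.state()['wrist_force'])
p,d=read_camera('top');np.savez(f'{sys.argv[1]}.npz',p=p,d=d)
x0,y0,x1,y1=map(int,sys.argv[2:6])
a=cv2.resize(p[y0:y1,x0:x1],None,fx=6,fy=6,interpolation=2)
p,d=read_camera('scene')
b=cv2.resize(p[190:310,270:400],None,fx=3,fy=3,interpolation=2)
H=max(a.shape[0],b.shape[0]);pad=lambda i:cv2.copyMakeBorder(i,0,H-i.shape[0],0,0,0)
cv2.imwrite(f'pics/{sys.argv[1]}.png',np.hstack([pad(a),pad(b)])[:,:,::-1])
E
python3 look.py t3 305 205 370 300
```

```text
[0.42943076 0.05832556 0.07965343] [ 0.20539954 -0.68099513 -1.37166251]
```

View pics/t3.png

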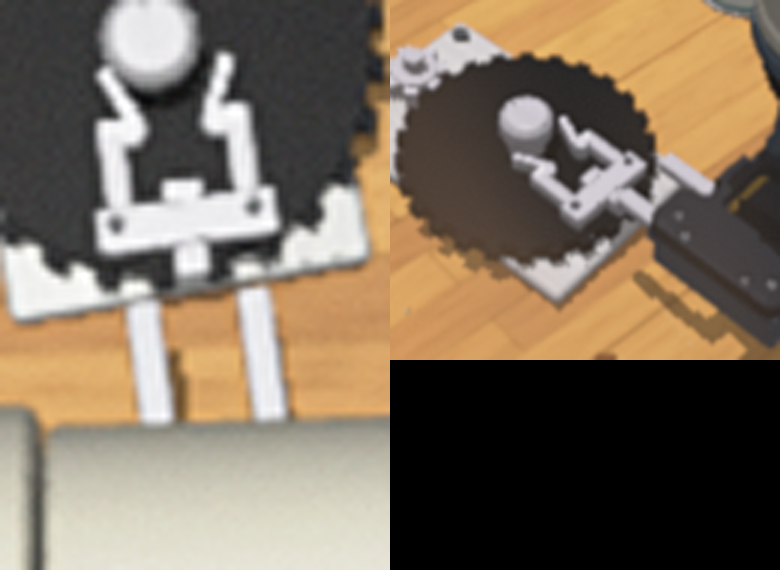

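Top crop: prong tips at crop (144,300) and (253,290), just behind the tail at (192,260) and nearly straddling it. Converting these to positions.

```bash
python3 - <<'E'
from h import *
c=calibration('top');f=lambda x,y:((x+.5)/6-.5+305,(y+.5)/6-.5+205)
for k,v,h in [('tL',(143,300),.078),('tR',(253,290),.078),('rL',(158,420),.078),('rR',(270,416),.078),('tail',(193,277),.04),('tailroot',(190,245),.042),('bL',(99,251),.038),('bR',(280,230),.038),('head',(150,38),.062)]: print(k,onplane(c,f(*v),h).round(4))
E
```

```text
tL [0.537  0.0879 0.078 ]
tR [0.5391 0.0516 0.078 ]
rL [0.4974 0.0843 0.078 ]
rR [0.4975 0.0476 0.078 ]
tail [0.5476 0.0706 0.04  ]
tailroot [0.5585 0.0713 0.042 ]
bL [0.5579 0.1026 0.038 ]
bR [0.563  0.0401 0.038 ]
head [0.6274 0.0825 0.062 ]
```

Call:
jog_arm --deltas '[{"hand": 0.01, "offset": [0, 0.001, 0.015], "spin": 0}, {"hand": 0.01, "offset": [0, 0.001, 0.03], "spin": 0}, {"hand": 0.01, "offset": [0, 0.001, 0.036], "spin": 0}, {"hand": 0.01, "offset": [-0.005, 0.001, 0.036], "spin": 0}, {"hand": 0.01, "offset": [-0.01, 0.001, 0.036], "spin": 0}, {"hand": 0.01, "offset": [-0.01, 0.001, 0.036], "spin": 0}]'

```text
time: 5.6
ee_pos: [0.4401, 0.0603, 0.0447]
orientation: [[-0.995, -0.101, 0.001], [-0.101, 0.995, 0.0], [-0.001, -0.0, -1.0]]
wrist_force: [0.8, 0.3, -1.7]
grip_width: 0.0199
finger_force: 50.0
```

```bash
python3 look.py t4 305 205 370 300; python3 - <<'E'
from h import *
z=np.load('t4.npz');d=z['d'];c=calibration('top')
# height of bright pixels per depth
hsv=cv2.cvtColor(z['p'],cv2.COLOR_RGB2HSV)
for y in range(228,276,2):
    r=[]
    for x in range(318,356):
        o,v=ray(c,(x,y));h=(o+v*d[y,x])[2]*1000
        r.append('%3d'%h if hsv[y,x,2]>140 and hsv[y,x,1]<60 else '  .')
    print(y,''.join(r))
E
```

```text
[0.44008215 0.06031176 0.04469664] [ 0.78108888  0.30711297 -1.67974993]
228   .  .  . 41 44 44 42 45 44 41 30  .  .  .  .  .  .  .  .  .  .  .  .  .  . 42 41 43 43  .  .  .  .  .  .  .  .  .
230   .  .  .  . 41 43 40 41  .  .  .  .  .  .  .  .  .  .  .  .  .  .  .  .  . 43 45 41 44 34  .  .  .  .  .  .  .  .
232   .  .  .  . 44 41 44 38  .  .  .  .  .  .  .  .  .  .  .  .  .  .  .  .  . 40 41 39 43 30  .  .  .  .  .  .  .  .
234   .  .  .  . 40 44 39 42 31  .  .  .  .  .  .  .  .  .  .  .  .  .  .  .  .  . 42 38 43 42  .  .  .  .  .  .  .  .
236   .  .  .  . 41 43 43 43 30  .  .  .  .  . 40 43 43 42 46 45 27  .  .  .  .  . 43 44 43 41 44 40 30  .  .  .  .  .
238   .  .  .  .  . 43 42 42 41  .  .  .  .  . 42 44 42 41 45 43 40 41 41 43 44 43 41 40 42  . 43 40 28  .  .  .  .  .
240   .  .  . 38 43 47 39 42 36 43 44 43 43 41 41 41 40 43 39 43 42 42 45 44 41 43 40 44 45 42 47 42 42  .  .  .  .  .
242   .  .  . 39 40  .  . 43 43 43 39 42 43 43 43 41 40 44 42 41 47 44 431015 47 43 44 41 47 44 44 42 43 31  .  .  .  .
244   .  .  . 40 44 41 42 41 42 42 40 43 41 44 41 41 42 44 43 43 43 41 39 
[... 1129 characters left out ...]
  .  .  .  .  .  . 40 42 39 43 41  .  .  .  .  .  .  .  .  .  .  .  .  . 44 43 42 47 42  .  .  .  .  .  .
266   .  .  .  .  .  .  .  .  . 44 44 46 45 42  1  .  .  .  .  .  .  .  .  .  .  .  . 43 44 43 43 44 -1  .  .  .  .  .
268   .  .  .  .  .  .  .  .  . 39 43 44 44 44  0  .  .  .  .  .  .  .  .  .  .  .  .390390391391392392  .  .  .  .  .
270   .  .401400399399400  .  .  .  .  .  .400  .402402402401401403402403402403402404404403402403402403403403402403405
272 405407407407403405409408408407406406407407407407409409410409409408407407409408407408409409407408409408408406411407
274 410411410411411411413411412412411412411413413411413412414412412410414412415412412412412411415412414413413414413412
```

View pics/t4.png

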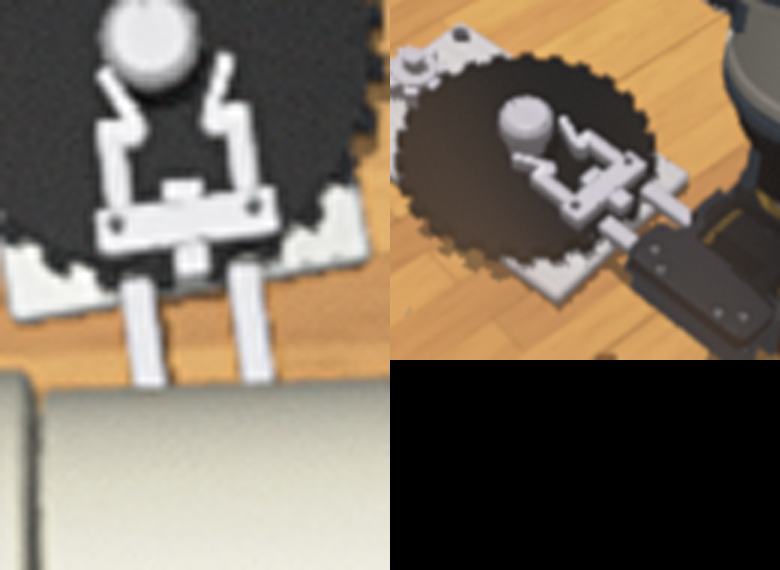

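Side and top crops: the prongs straddle the tail centrally (prong mid column ~192.5, tail 192). Depth gives prong tops at 44 mm against 42 mm for the clip, so I lower 2 mm and push, drifting slightly to +y towards the shaft line.

Call:
jog_arm --deltas '[{"hand": 0.01, "offset": [0, 0.001, 0.002], "spin": 0}, {"hand": 0.01, "offset": [-0.004, 0.0015, 0.002], "spin": 0}, {"hand": 0.01, "offset": [-0.008, 0.0015, 0.002], "spin": 0}, {"hand": 0.01, "offset": [-0.011, 0.0015, 0.002], "spin": 0}, {"hand": 0.01, "offset": [-0.014, 0.0018, 0.002], "spin": 0}, {"hand": 0.01, "offset": [-0.017, 0.0021, 0.002], "spin": 0}, {"hand": 0.01, "offset": [-0.02, 0.0024, 0.002], "spin": 0}, {"hand": 0.01, "offset": [-0.023, 0.0027, 0.002], "spin": 0}, {"hand": 0.01, "offset": [-0.026, 0.003, 0.002], "spin": 0}]'

```text
time: 6.82
ee_pos: [0.4647, 0.066, 0.0422]
orientation: [[-0.995, -0.101, -0.0], [-0.101, 0.995, -0.0], [0.0, 0.0, -1.0]]
wrist_force: [-3.2, -0.5, -1.5]
grip_width: 0.0198
finger_force: 50.0
```

```bash
python3 look.py t5 305 200 370 295
```

```text
[0.46468559 0.06599949 0.04223986] [-3.15298674 -0.49004856 -1.49548528]
```

View pics/t5.png

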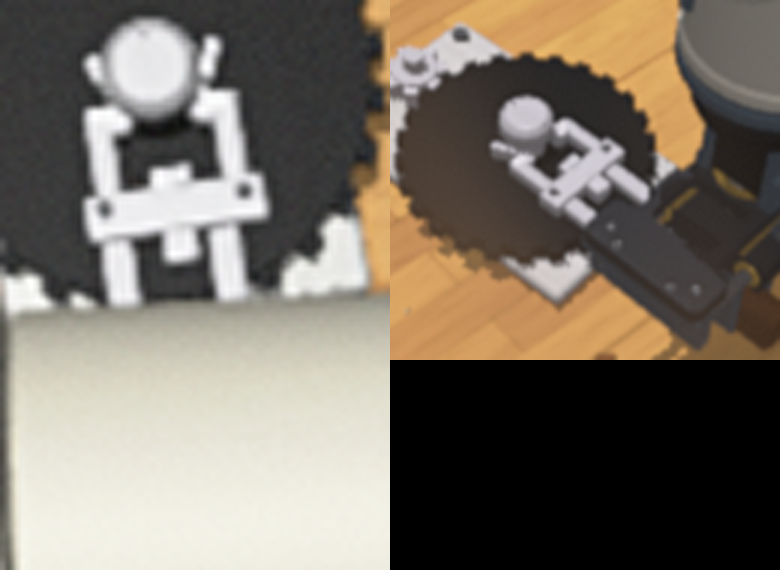

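Top crop: prong tips are on the back face either side of the tail, and the jaws are now around the head (head at (150,68), back face at y≈240). Continuing the push.

Call:
jog_arm --deltas '[{"hand": 0.01, "offset": [-0.003, 0.0003, 0], "spin": 0}, {"hand": 0.01, "offset": [-0.006, 0.0006, 0], "spin": 0}, {"hand": 0.01, "offset": [-0.009, 0.0009, 0], "spin": 0}, {"hand": 0.01, "offset": [-0.011, 0.0012, 0], "spin": 0}, {"hand": 0.01, "offset": [-0.013, 0.0015, 0], "spin": 0}, {"hand": 0.01, "offset": [-0.015, 0.0017, 0], "spin": 0}, {"hand": 0.01, "offset": [-0.016, 0.002, 0], "spin": 0}]'

```text
time: 7.8
ee_pos: [0.4804, 0.0696, 0.0422]
orientation: [[-0.995, -0.101, -0.0], [-0.101, 0.995, -0.0], [0.0, 0.0, -1.0]]
wrist_force: [-2.7, 0.7, -1.9]
grip_width: 0.0196
finger_force: 50.0
```

Call:
jog_arm --deltas '[{"hand": 0.01, "offset": [-0.001, 0, 0], "spin": 0}, {"hand": 0.01, "offset": [-0.002, 0, 0], "spin": 0}, {"hand": 0.01, "offset": [-0.002, 0, 0], "spin": 0}]'

```text
time: 8.18
ee_pos: [0.4829, 0.0697, 0.0424]
orientation: [[-0.995, -0.101, 0.001], [-0.101, 0.995, 0.0], [-0.001, -0.0, -1.0]]
wrist_force: [0.3, 0.3, -1.7]
grip_width: 0.0196
finger_force: 50.0
```

```bash
python3 look.py t6 305 200 370 295
```

```text
[0.48286771 0.06974308 0.04235374] [ 0.28048572  0.26212959 -1.68322776]
```

View pics/t6.png

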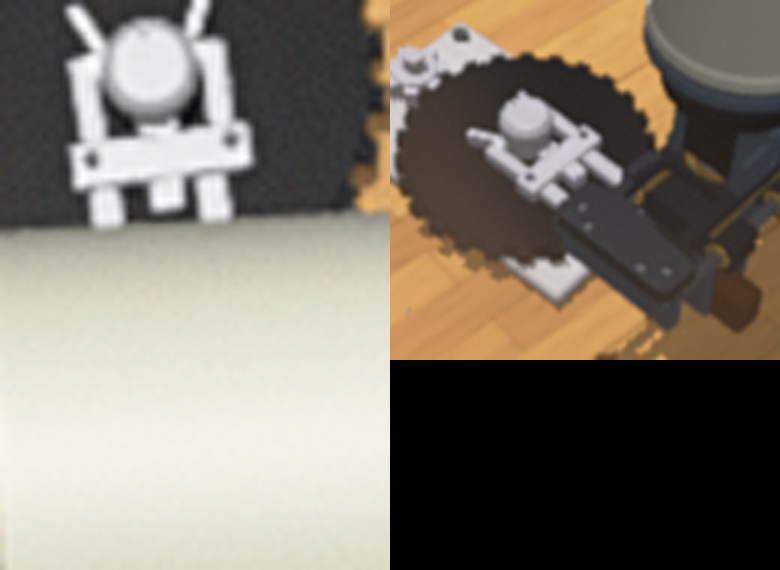

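Top crop: the jaws are past the head, back-face lower edge runs (75,187)–(252,165), and contact force has dropped to about zero. Measuring how far short it is.

```bash
python3 - <<'E'
from h import *
c=calibration('top');f=lambda x,y:((x+.5)/6-.5+305,(y+.5)/6-.5+200)
L=onplane(c,f(77,189),.038);R=onplane(c,f(253,165),.038);h=onplane(c,f(150,68),.062)
d=R-L;n=np.array([-d[1],d[0]])/np.hypot(*d[:2]);b=(L+R)[:2]/2;print(L,R,h,'seat-shaft',b+.034*n-h[:2],n)
E
```

```text
[0.59013847 0.10913839 0.038     ] [0.59634703 0.04804636 0.038     ] [0.62735406 0.0825078  0.062     ] seat-shaft [-0.00028554 -0.00047784] [0.9948757  0.10110555]
```

Call:
jog_arm --deltas '[{"hand": 0.01, "offset": [-0.001, 0, 0], "spin": 0}, {"hand": 0.01, "offset": [-0.001, 0, 0], "spin": 0}]'

```text
time: 8.52
ee_pos: [0.4835, 0.0698, 0.0423]
orientation: [[-0.995, -0.101, 0.0], [-0.101, 0.995, -0.0], [-0.0, -0.0, -1.0]]
wrist_force: [-0.7, 1.3, -1.1]
grip_width: 0.0197
finger_force: 50.0
```

The seat is measured within 1 mm of the shaft axis. Confirming against the rigid stop with small steps.

Call:
jog_arm --deltas '[{"hand": 0.01, "offset": [-0.001, 0, 0], "spin": 0}, {"hand": 0.01, "offset": [-0.001, 0, 0], "spin": 0}]'

```text
time: 8.78
ee_pos: [0.4846, 0.07, 0.0423]
orientation: [[-0.995, -0.101, 0.0], [-0.101, 0.995, 0.0], [-0.0, -0.0, -1.0]]
wrist_force: [-0.7, 0.4, -1.4]
grip_width: 0.0196
finger_force: 50.0
```

Call:
jog_arm --deltas '[{"hand": 0.01, "offset": [-0.001, 0, 0], "spin": 0}, {"hand": 0.01, "offset": [-0.001, 0, 0], "spin": 0}]'

```text
time: 9.02
ee_pos: [0.4855, 0.0701, 0.0422]
orientation: [[-0.995, -0.101, 0.0], [-0.101, 0.995, -0.0], [-0.0, -0.0, -1.0]]
wrist_force: [-0.8, 0.1, -0.9]
grip_width: 0.0196
finger_force: 50.0
```

Call:
jog_arm --deltas '[{"hand": 0.01, "offset": [-0.001, 0, 0], "spin": 0}, {"hand": 0.01, "offset": [-0.001, 0, 0], "spin": 0}]'

```text
time: 9.28
ee_pos: [0.4856, 0.0701, 0.0421]
orientation: [[-0.995, -0.101, -0.002], [-0.101, 0.995, -0.0], [0.002, 0.0, -1.0]]
wrist_force: [-6.1, -0.7, 0.1]
grip_width: 0.0199
finger_force: 50.0
```

Call:
jog_arm --deltas '[{"hand": 0.01, "offset": [-0.0007, 0, 0], "spin": 0}, {"hand": 0.01, "offset": [-0.0007, 0, 0], "spin": 0}]'

```text
time: 9.52
ee_pos: [0.4856, 0.0702, 0.042]
orientation: [[-0.995, -0.101, -0.003], [-0.101, 0.995, -0.0], [0.003, 0.0, -1.0]]
wrist_force: [-8.2, -1.1, 2.4]
grip_width: 0.0199
finger_force: 50.0
```

Call:
jog_arm --deltas '[{"hand": 0.01, "offset": [-0.001, 0, 0], "spin": 0}, {"hand": 0.01, "offset": [-0.001, 0, 0], "spin": 0}]'

```text
time: 9.78
ee_pos: [0.4857, 0.0702, 0.0419]
orientation: [[-0.995, -0.101, -0.004], [-0.101, 0.995, -0.0], [0.004, 0.0, -1.0]]
wrist_force: [-11.6, -1.0, 3.4]
grip_width: 0.0199
finger_force: 50.0
```

Call:
jog_arm --deltas '[{"hand": 0.01, "offset": [0.01, 0, 0], "spin": 0}, {"hand": 0.01, "offset": [0.025, 0, 0], "spin": 0}, {"hand": 0.01, "offset": [0.05, 0, 0], "spin": 0}, {"hand": 0.01, "offset": [0.065, 0, 0], "spin": 0}, {"hand": 0.01, "offset": [0.065, 0, -0.04], "spin": 0}, {"hand": 0.01, "offset": [0.065, -0.05, -0.04], "spin": 0}, {"hand": 0.01, "offset": [0.065, -0.1, -0.04], "spin": 0}, {"hand": 0.01, "offset": [0.065, -0.15, -0.04], "spin": 0}, {"hand": 0.01, "offset": [0.065, -0.2, -0.04], "spin": 0}, {"hand": 0.01, "offset": [0.065, -0.22, -0.04], "spin": 0}]'

```text
time: 11.02
ee_pos: [0.446, -0.1576, 0.0824]
orientation: [[-0.995, -0.099, 0.001], [-0.099, 0.995, -0.001], [-0.001, -0.001, -1.0]]
wrist_force: [-0.4, 0.5, -2.0]
grip_width: 0.0197
finger_force: 50.0
```

```bash
python3 look.py t7 305 180 370 275
```

```text
[ 0.44595799 -0.15757944  0.08235349] [-0.41951279  0.53436372 -1.95718411]
```

View pics/t7.png

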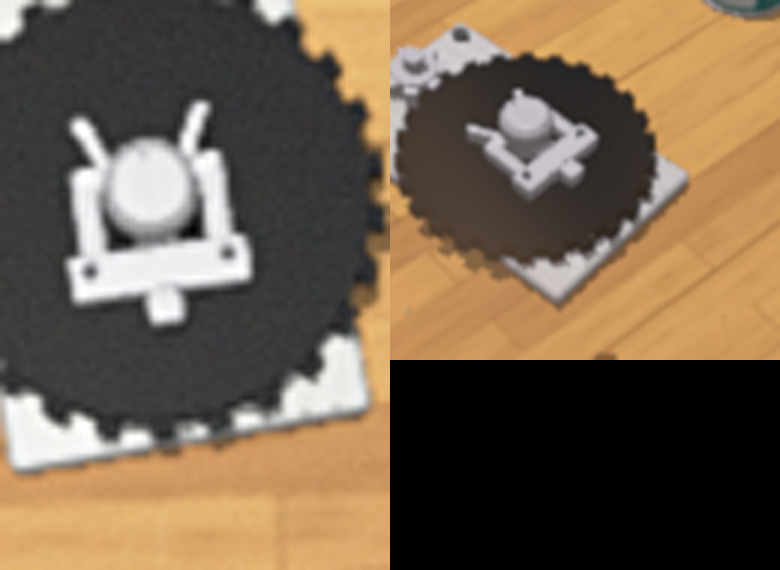

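The clip is home: the head is enclosed by the U and the springs have closed behind it, the same position as at the stop. Laying the fork down about where it was.

Call:
jog_arm --deltas '[{"hand": 0.01, "offset": [-0.025, 0, 0.02], "spin": 0}, {"hand": 0.01, "offset": [-0.025, 0, 0.04], "spin": 0}, {"hand": 0.01, "offset": [-0.025, 0, 0.052], "spin": 0}, {"hand": 0.01, "offset": [-0.025, 0, 0.058], "spin": 0}, {"hand": 0.01, "offset": [-0.025, 0, 0.061], "spin": 0}, {"hand": 0.01, "offset": [-0.025, 0, 0.061], "spin": 0}, {"hand": 0.01, "offset": [-0.025, 0, 0.061], "spin": 0}]'

```text
time: 12.0
ee_pos: [0.4707, -0.1527, 0.0217]
orientation: [[-0.995, -0.101, 0.001], [-0.101, 0.995, -0.0], [-0.001, -0.0, -1.0]]
wrist_force: [-0.3, -0.4, -1.7]
grip_width: 0.0197
finger_force: 50.0
```

Call:
jog_arm --deltas '[{"hand": 0.01, "offset": [0, 0, 0.001], "spin": 0}, {"hand": 0.04, "offset": [0, 0, 0.001], "spin": 0}, {"hand": 0.06, "offset": [0, 0, 0.001], "spin": 0}, {"hand": 0.06, "offset": [0, 0, 0.001], "spin": 0}, {"hand": 0.06, "offset": [0, 0, 0.001], "spin": 0}, {"hand": 0.06, "offset": [0, 0, -0.03], "spin": 0}, {"hand": 0.06, "offset": [0, 0, -0.08], "spin": 0}, {"hand": 0.06, "offset": [0, 0, -0.13], "spin": 0}, {"hand": 0.06, "offset": [0, 0, -0.15], "spin": 0}, {"hand": 0.06, "offset": [0, 0, -0.15], "spin": 0}]'

```text
time: 13.25
ee_pos: [0.4712, -0.1529, 0.1726]
orientation: [[-0.995, -0.101, 0.003], [-0.101, 0.995, -0.001], [-0.003, -0.002, -1.0]]
wrist_force: [-0.3, 0.2, -0.6]
grip_width: 0.0602
finger_force: 0.0
```

```bash
python3 - <<'E'
from h import *
p,d=read_camera('scene');cv2.imwrite('pics/end.png',p[:,:,::-1]);print(status.state()['time'],status.state()['grip_width'])
E
```

```text
13.3 0.059714475904161714
```

View pics/end.png

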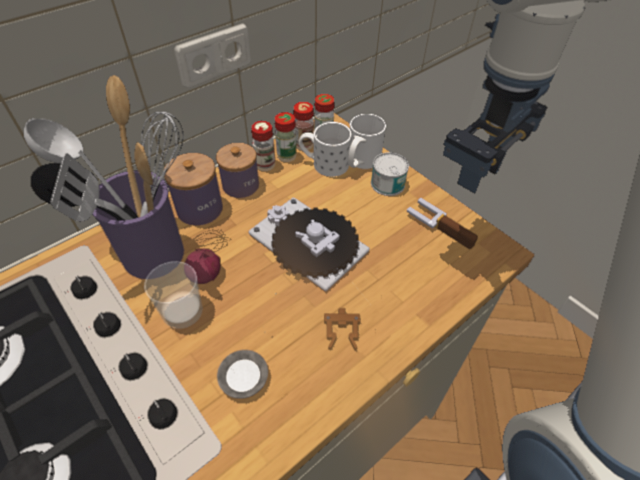

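The fork lies flat at (440,222), clear of the mill. The clip is home at (318,235), and the bystanders stand where they were.

```bash
python3 -c "
from workcell import order
print(order.close_job())"
```

```text
the job is handed in; nothing more can be done
None
```

The job is handed in: I pushed the clip onto the shaft with the fork until it met its stop (camera measurement puts it about 1 mm from the axis), then laid the fork flat by its starting place, with nothing else visibly moved; the hand-in returned no verdict.

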